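# Lock the rack clamp of a tube shaker

## Robot

A 7-joint arm with a two-finger parallel gripper is mounted at the origin on a cart in front of the work surface, level with it; the furniture and walls round the work are solid. World frame = base frame: x ahead of the robot, y to its left, z up, the work surface at z = 0. Lengths are in m, angles in degrees, forces in N, time in s.
With the tool pointing down it reaches from about 0.425 to 0.925 m from the base axis. Payload 6.8 kg.
Tool frame: the origin (TCP) lies midway between the tips of the shut fingers; the grasp point (between the pads) lies arm.grasp_offset behind it (arm.grasp_offset is the distance from the TCP to the grasp point, in m); z points along the fingers, y is the line along which they close (so a half turn about z gives the same grasp; the last joint's range is limited). The gripper opens to 85 mm and grips with 20 to 120 N. Pads are 22 mm wide; open, the fingers measure 114 mm over their backs; the gripper's body (76 mm by 85 mm) begins 54 mm behind the grasp point. The pads swing forward as they close: fully open they stand 13 mm farther back than shut.
Start: joints at [60.671, 27.33, 1.283, 89.118, -0.659, 63.558, -4.761], TCP at [0.265, -0.621, 0.231] pointing down, gripper open.
Joint ranges: [-169.35, 169.35], [-19.33, 120.38], [-80.79, 83.38], [13.8, 139.57], [-78.32, 258.32], [9.67, 109.79], [-169.56, 169.56]. Speed limits (degrees/s): [136.94, 136.94, 180, 180, 180, 180, 180].

## Interface

Orientations are given as [roll, pitch, yaw] about the fixed x, y, z axes, in that order (R = Rz(yaw) Ry(pitch) Rx(roll)).
In Python, from bench import arm gives the robot as it stands.
- The arm moves only by the tool step_arm, never from a script. Its argument "steps" is text: rows parted by semicolons, each of 6 numbers parted by spaces: the shift along the tool's x, y, z in m, then the turn, a rotation vector about the tool's x, y, z in rad. A call has 1 to 12 rows; each row is the pose to reach, as a shift and turn from the pose commanded when the call began, along the tool's axes at that moment; what a row does not reach only later rows make up. A row lasts 1/12 s, in which the tool goes at most 41.7 mm and 7.16 degrees, less where a joint would pass 70% of its speed; a pose out of reach is approached as far as the arm can. A call with a gripper value outside its range is refused whole. "hand" is the closure, from -1 (fully open) to 1 (shut), so that 0 is half open, set as the call begins (left out, the last holds). The fingers move at their own pace and stop on an object; "grip_force" is the grip in N (left out, the last holds). Time passes only in rows, so rows that repeat a pose let the fingers close. It gives the time, the measured TCP pose, the force, the opening and the grip force at its end, in the units of the state.
- arm.get_state(): the state, without advancing time (a new reading comes with each control period).
- arm.snapshot(name): name is "scene" or "top" or "wrist"; returns a dict with "image" (420x560x3 uint8, red, green, blue), "K" (3x3 intrinsics, pixels), "k1" (the pictures are not rectified: a ray, as slopes to the right and down, at radius r is drawn at 1 + k1 r^2 times it, then the intrinsics apply), "extrinsics" (4x4, takes a point from camera to world coordinates). Camera axes: x right, y down, z forward; pixel columns grow to the right and rows downward; lengths in m; the calibration is good to about 2 mm. A picture is of the moment at which its call begins. There is no depth.
- arm.hand_in(): hands the job in; it is judged then, once.
The state is a dict: "t": time; "joint_positions": joint angles; "qvel": joint speeds; "joint_torque": joint torques, N m; "ee_pos": TCP position; "eef_rot": TCP orientation; "contact_force": force on the tool from outside, world axes, zero at the start; "torque": the same for the moment, N m; "finger_gap": opening from 0.0 (shut) to 1.0 (fully open); "gripper_force": force on a finger pad.
Only numpy, scipy, OpenCV 4.12 (cv2) and the standard library are available. Lean on these libraries where they do the work, as an engineer would, in place of code of your own. Each camera call takes 0.05 s, during which the arm holds its last target. There are 200 camera calls.

## Task

The tube rack stands loose on the shaker: clamp it against the far fence with the bayonet clamp. With the fingertips push the clamp's ball knob along its L-shaped slot towards the rack, against the spring, lead it round the corner to the right and push it to the very end of the short leg, so that it stays locked there by itself and the clamp bar presses the rack against the fence. Only push: do not take the knob between the fingers, do not force it, do not touch, lift or tip the rack by hand, and leave the timer, the amber stain bottle and the vial beside the shaker alone.

Things in the scene. Friction and masses are not known exactly. Their poses are not given: they have to be found in the camera images.
- shaker: Low white laboratory shaker, fixed, platform 330 x 300 mm, its top 72 mm (rubber mat 75 mm) above the bench. Origin: centre of its underside, at bench height; x points from the clamp (near end) to the fence (far end), y left, z up. Two guide blocks, 22 x 20 mm, top 122 mm above the bench, stand at x = -36, y = +-66 mm. The fence, 45 mm high, stands at x = 135 mm.
- slot_tube (a point): Point on the axis of the clamp's aluminium tube, 40 mm in diameter, 111 mm above the bench, lying along the shaker's x from x = -130 to -28 mm (this point: x = -78 mm); axes as the shaker's. It has a 12 mm wide L-shaped slot: the long leg runs along its top, the short leg goes from its far end round the tube to the right (-y).
- knob (a point): Centre of the black ball knob, 20 mm in diameter, on a steel pin 9 mm thick that sticks out of the slot. It sits 46 mm from the tube's axis; at the start it is upright, 157 mm above the bench, at shaker x = -95 mm. z of this frame points outward along the pin, x along the tube to the fence. In the long leg it only slides along x; a spring returns it when let go.
- slot_corner (a point): Where the knob's centre is when the pin is at the corner: 35 mm ahead of its rest along the shaker's x. Fixed to the shaker, axes parallel to the shaker's. The pin can go 1.5 mm further; the short leg is entered from 33.5 mm on.
- slot_end (a point): Where the knob's centre is when the pin is at the end of the short leg: from the corner it has swung 57 degrees to the right about the tube's axis (39 mm to the right and 21 mm lower). Fixed to the shaker, axes parallel to the shaker's.
- clamp_rod (a joint): Travel of the pin along the tube, m: 0 at rest (sprung back), about 0.035 at the corner, 0.0335 when it rests behind the slot's edge in the short leg. The push needed grows from about 2 N to 6 to 12 N at the corner, where the sprung bar already presses on the rack.
- clamp_pin (a joint): Turn of the pin about the tube's axis, rad: 0 upright (long leg), 1.0 at the end of the short leg, to the right. It turns easily and stays where it is left.
- clamp_bar: Horizontal aluminium bar with a black rubber face, 190 mm wide and 26 mm high, that the pin's rod pushes towards the rack. Origin: centre of its rubber face, 111 mm above the bench. The bar gives against its own spring by up to 12 mm; locked on the rack it presses with about 6 N.
- tube_rack: Ivory plastic rack full of capped sample tubes, 105 x 246 mm and 66 mm high, 118 mm over the caps, standing loose on the shaker's mat, some 5 to 17 mm short of the fence. Origin: centre of its underside; x across its 105 mm side, z up.
- fence_face (a point): Centre of the fence's face that the rack must meet, 20 mm above the mat. Fixed to the shaker, axes parallel to the shaker's. The rack's origin lies 52 mm before it when the rack is home.
- timer_mid (a point): Centre of the round white kitchen-type timer, 62 mm in diameter, 34 mm high, on the bench to the left of the shaker. Leave it.
- stain_bottle_mid (a point): Half-way up an amber dropper bottle, 36 mm in diameter, 102 mm high, on the bench to the right of the shaker. Leave it.
- vial_mid (a point): Centre of a small white-capped glass vial, 22 mm in diameter, 44 mm high, on the bench to the right of the shaker. Leave it.

How it is judged:
By the outcome, as a careful person would: the job done as asked, in the order asked, and still so for the second after the job is handed in, with the robot touching nothing.
It also fails if it takes over 35 s, if anything falls off the work surface, if the arm or the gripper's body presses on something with over 40 N, if the wrist force passes 120 N, or if a joint passes its speed limit or range.

## Working session

There is one attempt and no reset: what is moved stays moved. The work goes in short steps, Python scripts to look and compute and a tool call to move; the robot and the scene stay as the last step left them, time stands still between calls to the robot, and variables do not carry over. Pictures are saved under pics/ and viewed, at most 10 in all, crops included, and the job is handed in when it is done.

Besides the shell and the picture viewer there is one more tool, called by a JSON object that holds its "name" and its "arguments", one argument or row to a line. step_arm: Moves the arm, as the interface text tells. Its arguments: {"type":"object","properties":{"steps":{"type":"string"},"hand":{"type":"number"},"grip_force":{"type":"number"}},"required":["steps"]}

```bash
mkdir -p pics; ls
python3 - <<'E'
from bench import arm
import cv2,pickle
s=arm.get_state();print({k:s[k] for k in('t','ee_pos','eef_rot','contact_force','finger_gap')},arm.grasp_offset)
for n in('scene','top'):
    d=arm.snapshot(n);pickle.dump(d,open(n+'.pkl','wb'));cv2.imwrite(f'pics/{n}0.png',d['image'][:,:,::-1]);print(n,d['K'].tolist(),d['k1'],d['extrinsics'].round(3).tolist())
E
```

```text
pics
{'t': 0.0, 'ee_pos': array([ 0.26495129, -0.62015302,  0.23029218]), 'eef_rot': array([-1.79891694e+02,  8.77080632e-03,  2.31372161e+01]), 'contact_force': array([-0.19178342, -0.55523417, -0.214115  ]), 'finger_gap': 0.9993333272647711} 0.0187
scene [[409.86175537211705, 0.0, 275.6463417287433], [0.0, 409.86175537211705, 212.6236250068871], [0.0, 0.0, 1.0]] -0.07495564648935898 [[0.507, -0.457, 0.73, -0.005], [-0.861, -0.246, 0.445, -0.38], [-0.024, -0.855, -0.518, 0.542], [0.0, 0.0, 0.0, 1.0]]
top [[440.86146999728953, 0.0, 278.73347318974186], [0.0, 440.86146999728953, 211.90406301770219], [0.0, 0.0, 1.0]] -0.0819922533138685 [[0.024, -0.991, 0.129, 0.512], [-0.999, -0.027, -0.022, -0.002], [0.025, -0.128, -0.991, 0.986], [0.0, 0.0, 0.0, 1.0]]
```

View pics/scene0.png

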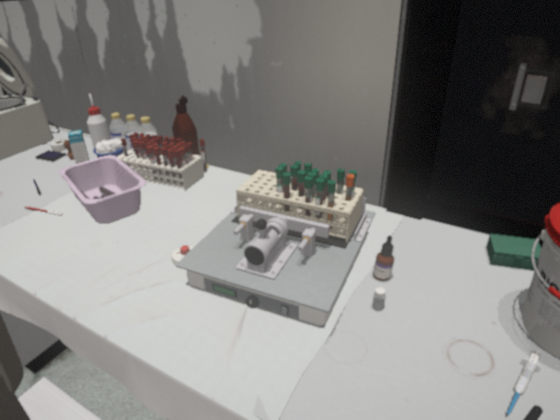

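View pics/top0.png

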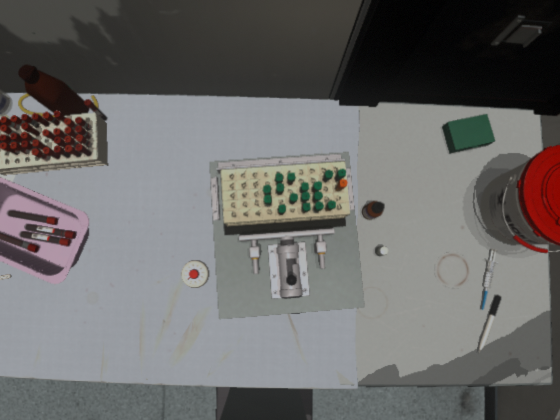

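The shaker sits near (287,236) in the top view, with the tube near (290,268). The timer is at (194,274), the bottle at (374,210) and the vial at (382,251). I'll enlarge the clamp in both views.

Run:
```python
import cv2,pickle,numpy as np
t=pickle.load(open('top.pkl','rb'))['image'][145:325,205:370,::-1]
s=pickle.load(open('scene.pkl','rb'))['image'][190:320,180:380,::-1]
cv2.imwrite('pics/t1.png',cv2.resize(t,None,fx=3.3,fy=3.3,interpolation=2))
cv2.imwrite('pics/s1.png',cv2.resize(s,None,fx=4,fy=4,interpolation=2))
```

```text
(no output)
```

View pics/t1.png

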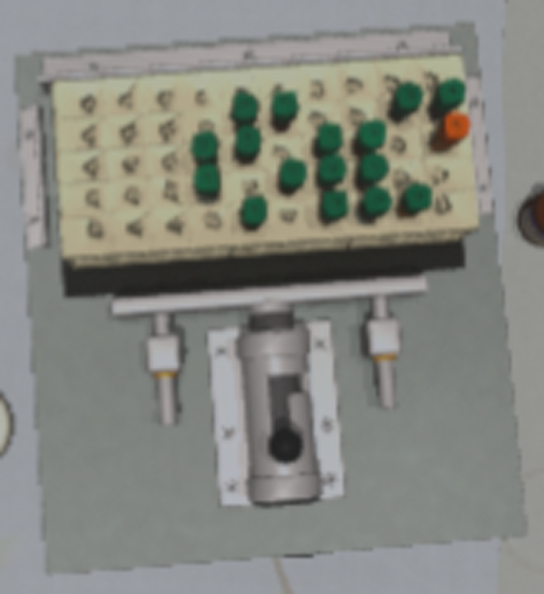

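View pics/s1.png

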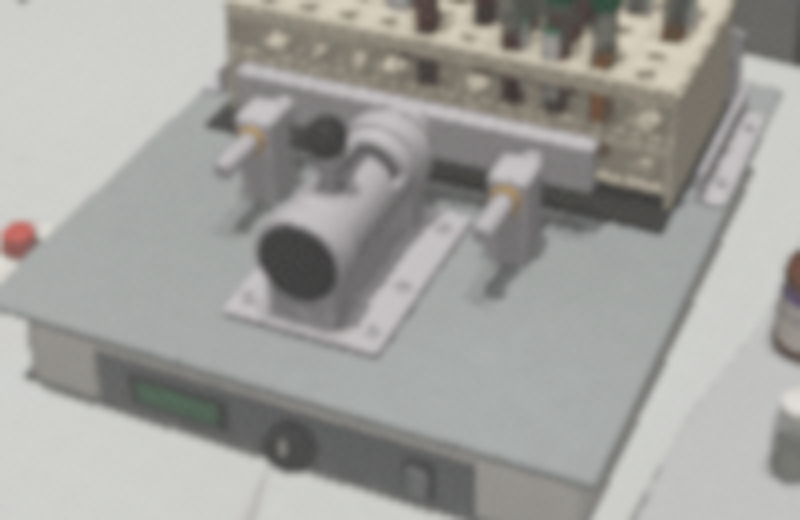

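In the crops the knob is at top (285,444) and scene (325,137). The mat's corners are visible in both. Next is a pose fit from the corners, then a triangulation of the knob as a check.

```bash
cat > h.py <<'E'
import numpy as np,pickle,cv2
from scipy.optimize import least_squares
def proj(d,P):
    E=np.linalg.inv(d['extrinsics']);p=np.atleast_2d(P)@E[:3,:3].T+E[:3,3]
    u=p[:,:2]/p[:,2:];u=u*(1+d['k1']*(u**2).sum(1,keepdims=True))
    return u@d['K'][:2,:2].T+d['K'][:2,2]
def w(x,P):
    c,s=np.cos(x[2]),np.sin(x[2]);P=np.atleast_2d(P)
    return np.c_[x[0]+c*P[:,0]-s*P[:,1],x[1]+s*P[:,0]+c*P[:,1],P[:,2]]
E
python3 - <<'E'
from h import *
T=pickle.load(open('top.pkl','rb'));S=pickle.load(open('scene.pkl','rb'))
C=np.array([[.165,.15,.073],[.165,-.15,.073],[-.165,-.15,.073],[-.165,.15,.073]])
t=np.array([[15,55],[473,22],[525,535],[47,573],[285,444]])/3.3+[205,145]
s=np.array([[780,92],[590,488],[0,310],[325,137]])/4+[180,190]
K=[[-.095,0,.157]]
fT=lambda x:proj(T,w(x,np.r_[C,K]))-t
fS=lambda x:proj(S,w(x,np.r_[C[1:],K]))-s
for f in (fT,fS,lambda x:np.r_[fT(x),fS(x)]):
    r=least_squares(lambda x:f(x).ravel(),[.55,0,0],loss='soft_l1');x=r.x
    print(x.round(4),np.degrees(x[2]).round(2));print(f(x).round(1).tolist())
print('knob',w(x,K))
k=least_squares(lambda p:np.r_[proj(T,p)-t[4:],proj(S,p)-s[3:]].ravel(),[.45,0,.157]);print('tri',k.x.round(4),k.fun.round(2))
for n,p in dict(corner=[-.06,0,.157],end=[-.06,-.039,.136],blk=[-.036,-.066,.122]).items():print(n,w(x,p).round(4))
E
```

```text
[ 0.5872 -0.038   0.102 ] 5.85
[[-0.8, -0.9], [0.8, -0.7], [0.6, 0.1], [-0.8, 0.7], [0.1, 0.5]]
[ 0.5833 -0.0388  0.105 ] 6.01
[[0.8, -1.2], [1.2, 0.0], [-6.8, -1.9], [-0.5, 1.0]]
[ 0.5863 -0.0381  0.1016] 5.82
[[-0.7, -0.5], [0.9, -0.3], [0.6, 0.5], [-0.8, 1.1], [0.1, 1.0], [1.2, -1.7], [1.2, -1.2], [-6.1, -3.1], [-0.1, 0.1]]
knob [[ 0.49183823 -0.04771806  0.157     ]]
tri [ 0.4934 -0.0472  0.1561] [-0.15  0.1   0.17 -0.01]
corner [[ 0.5267 -0.0442  0.157 ]]
end [[ 0.5306 -0.083   0.136 ]]
blk [[ 0.5572 -0.1074  0.122 ]]
```

The knob triangulates to (0.493, -0.047, 0.156), which matches the expected height of 0.157. The shaker yaw is 5.8°. I'll push with shut fingers, with the tool's x face turned 45° between ahead and right (tool yaw -39°). The fingers start behind and to the left of the knob.

{"name": "step_arm", "arguments": {
  "steps": "0.023 -0.026 0 0 0 0.09; 0.046 -0.052 0 0 0 0.18; 0.07 -0.079 0 0 0 0.27; 0.093 -0.105 0 0 0 0.36; 0.116 -0.131 0 0 0 0.45; 0.139 -0.157 0 0 0 0.54; 0.162 -0.183 0 0 0 0.63; 0.185 -0.21 0 0 0 0.72; 0.208 -0.236 0 0 0 0.81; 0.231 -0.262 0 0 0 0.9; 0.255 -0.289 0 0 0 1.0; 0.278 -0.315 0 0 0 1.087",
  "hand": 1,
  "grip_force": 40
}}

```text
t: 1.1
ee_pos: [0.3971, -0.2199, 0.2312]
eef_rot: [180.0, 0.0, -39.4]
contact_force: [0.2, 0.4, -0.0]
finger_gap: 0.002
gripper_force: 0.0
```

```bash
cat >> h.py <<'E'
from scipy.spatial.transform import Rotation as Rn
def tool(s,target,yaw=-39.2):
    R=Rn.from_euler('xyz',s['eef_rot'],degrees=True);G=Rn.from_euler('xyz',[180,0,yaw],degrees=True)
    return R.inv().apply(np.array(target)-s['ee_pos']).round(4),(R.inv()*G).as_rotvec().round(4)
E
python3 - <<'E'
from bench import arm
from h import *
s=arm.get_state();print(s['t'],s['ee_pos'],s['eef_rot'],s['joint_positions'],s['finger_gap']);print(tool(s,[.4625,-.022,.2]))
E
```

```text
1.1 [ 0.39708972 -0.21993039  0.23117264] [ 1.79993714e+02  1.44087292e-02 -3.94255020e+01] [  23.20093549    6.46576231   -2.26953687  117.95986956    0.31136846
   55.59544978 -108.65568626] 0.0021652437238839244
(array([-0.0752, -0.1944,  0.0312]), array([ 0.0001,  0.0003, -0.0039]))
```

{"name": "step_arm", "arguments": {
  "steps": "-0.01 -0.028 0 0 0 0; -0.022 -0.056 0 0 0 0; -0.033 -0.084 0 0 0 0; -0.043 -0.112 0 0 0 0; -0.054 -0.14 0 0 0 0; -0.065 -0.168 0 0 0 0; -0.075 -0.194 0 0 0 0; -0.075 -0.194 0.02 0 0 0; -0.075 -0.194 0.045 0 0 0; -0.075 -0.194 0.07 0 0 0; -0.075 -0.194 0.08 0 0 0; -0.075 -0.194 0.08 0 0 0"
}}

```text
t: 2.1
ee_pos: [0.4594, -0.0241, 0.1491]
eef_rot: [179.8, 0.2, -39.1]
contact_force: [-0.8, -0.1, 0.6]
finger_gap: -0.002
gripper_force: 0.0
```

Run:
```python
from bench import arm
from h import *
s=arm.get_state();print(s['t'],s['ee_pos'],s['eef_rot'],s['contact_force'])
d=arm.snapshot('scene');e=arm.snapshot('top')
a=cv2.resize(d['image'][170:300,200:340,::-1],(400,371),interpolation=2);b=cv2.resize(e['image'][210:340,220:360,::-1],(400,371),interpolation=2)
cv2.imwrite('pics/c2.png',np.hstack([a,b]))
```

```text
2.1 [ 0.45938795 -0.02413243  0.14908415] [179.80525967   0.23557124 -39.14059738] [-0.75481216 -0.14953065  0.57831681]
```

View pics/c2.png

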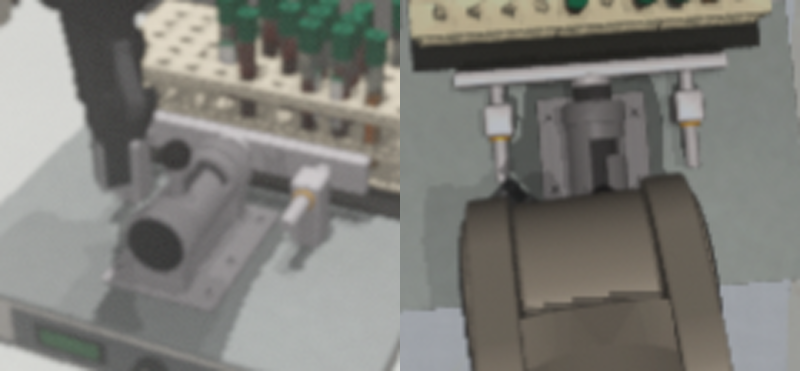

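In the left picture the shut fingers stand behind and to the left of the knob (175,152), without touching it. I'll lower them and make contact.

{"name": "step_arm", "arguments": {
  "steps": "0 -0.001 0.006 0 0 0; 0 -0.003 0.012 0 0 0; 0.005 -0.003 0.012 0 0 0; 0.01 -0.003 0.012 0 0 0; 0.014 -0.003 0.012 0 0 0; 0.017 -0.003 0.012 0 0 0; 0.019 -0.003 0.012 0 0 0; 0.019 -0.003 0.012 0 0 0"
}}

```text
t: 2.87
ee_pos: [0.4782, -0.0341, 0.1393]
eef_rot: [180.0, 0.0, -39.2]
contact_force: [-0.5, 0.7, -0.8]
finger_gap: -0.001
gripper_force: 0.0
```

{"name": "step_arm", "arguments": {
  "steps": "0.0014 -0.0014 0.002 0 0 0; 0.0028 -0.0028 0.002 0 0 0; 0.0042 -0.0042 0.002 0 0 0; 0.0057 -0.0057 0.002 0 0 0; 0.007 -0.007 0.002 0 0 0; 0.0085 -0.0085 0.002 0 0 0; 0.01 -0.01 0.002 0 0 0; 0.01 -0.01 0.002 0 0 0"
}}

```text
t: 3.53
ee_pos: [0.4928, -0.0321, 0.1373]
eef_rot: [-180.0, -0.0, -39.1]
contact_force: [-0.3, 0.5, -0.1]
finger_gap: 0.004
gripper_force: 0.8
```

```bash
cat > look.py <<'E'
from bench import arm
from h import *
import sys
s=arm.get_state();print(s['t'],s['ee_pos'],s['contact_force'])
d=arm.snapshot('scene');e=arm.snapshot('top')
a=cv2.resize(d['image'][180:280,220:320,::-1],(400,400),interpolation=2);b=cv2.resize(e['image'][160:320,210:370,::-1],(400,400),interpolation=2)
cv2.imwrite(f'pics/{sys.argv[1]}.png',np.hstack([a,b]))
E
python3 look.py c3
```

```text
3.5333 [ 0.49275899 -0.03208653  0.13729032] [-0.31057566  0.51958191 -0.12783464]
```

View pics/c3.png

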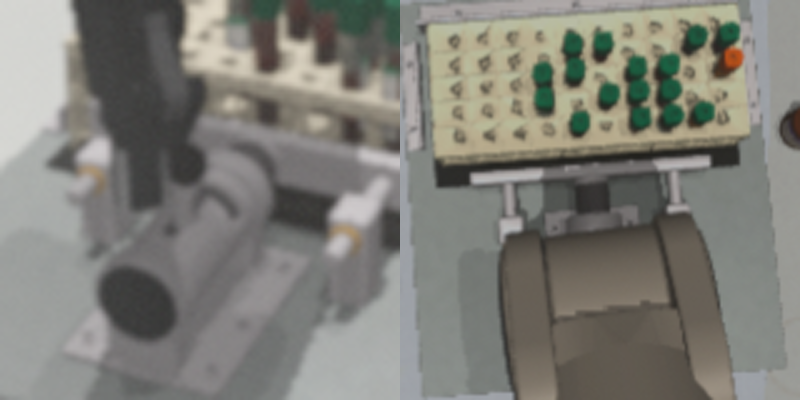

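The knob is now at crop (187,163), scene pixel (266.8,220.8), so it has moved, and the finger stands against its left-rear side. I'll compute the travel.

Run:
```python
from h import *
S=pickle.load(open('scene.pkl','rb'))
for t in (0,5,10,15,20,30,35):print(t,proj(S,[[.4935+t*.000995,-.0472+t*.0001,.156]]).round(1))
```

```text
0 [[261.5 224.3]]
5 [[262.7 222.8]]
10 [[264.  221.4]]
15 [[265.2 220. ]]
20 [[266.5 218.6]]
30 [[268.9 215.9]]
35 [[270.1 214.5]]
```

{"name": "step_arm", "arguments": {
  "steps": "0.0014 -0.0014 0 0 0 0; 0.0028 -0.0028 0 0 0 0; 0.0042 -0.0042 0 0 0 0; 0.0057 -0.0057 0 0 0 0; 0.007 -0.007 0 0 0 0; 0.0085 -0.0085 0 0 0 0; 0.0085 -0.0085 0 0 0 0"
}}

```text
t: 4.22
ee_pos: [0.504, -0.0309, 0.1372]
eef_rot: [180.0, 0.0, -39.1]
contact_force: [-3.7, 0.6, 0.2]
finger_gap: -0.005
gripper_force: 1.9
```

{"name": "step_arm", "arguments": {
  "steps": "0.0014 -0.0014 0 0 0 0; 0.0028 -0.0028 0 0 0 0; 0.0042 -0.0042 0 0 0 0; 0.0057 -0.0057 0 0 0 0; 0.0064 -0.0064 0 0 0 0; 0.0064 -0.0064 0 0 0 0"
}}

```text
t: 4.72
ee_pos: [0.513, -0.0302, 0.1371]
eef_rot: [180.0, 0.0, -39.2]
contact_force: [-3.4, 0.1, -1.2]
finger_gap: 0.001
gripper_force: 1.7
```

{"name": "step_arm", "arguments": {
  "steps": "0.0007 -0.0007 0 0 0 0; 0.0014 -0.0014 0 0 0 0; 0.0021 -0.0021 0 0 0 0; 0.0021 -0.0021 0 0 0 0"
}}

```text
t: 5.05
ee_pos: [0.5162, -0.0294, 0.1373]
eef_rot: [-180.0, 0.0, -39.1]
contact_force: [-3.7, 1.8, 0.2]
finger_gap: -0.0
gripper_force: 1.9
```

```bash
python3 look.py c4
```

```text
5.05 [ 0.51615242 -0.02940835  0.13728264] [-3.69009867  1.8196832   0.17836755]
```

View pics/c4.png

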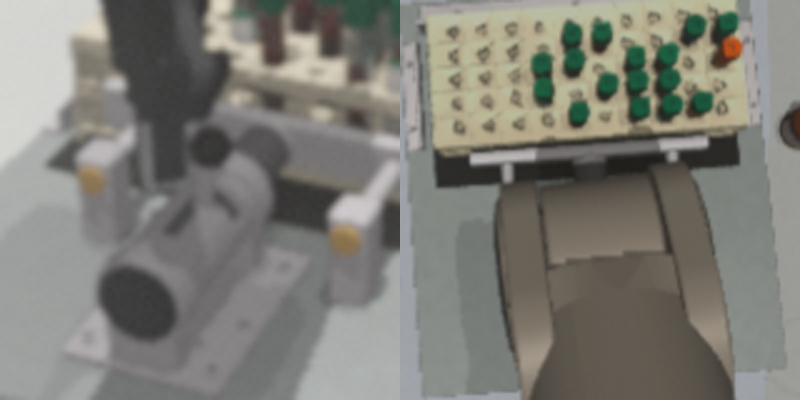

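The knob is at crop (210,147), scene pixel (272.5,216.8), and the rack has moved to the fence. Fitting travel and turn:

```bash
cat > kt.py <<'E'
from h import *
import sys
S=pickle.load(open('scene.pkl','rb'))
x0=[.4935+.095*.9948,-.0472+.095*.1016,.1016]
K=lambda t,a:w(x0,[[-.095+t,-.046*np.sin(a),.111+.046*np.cos(a)]])
if len(sys.argv)>1:
    o=np.array([float(sys.argv[1]),float(sys.argv[2])])
    r=least_squares(lambda q:(proj(S,K(q[0]/1000,q[1]))-o).ravel(),[30,.1]);print('travel,turn',r.x)
    print('knob',K(r.x[0]/1000,r.x[1]).round(4))
E
python3 kt.py 272.5 216.8
```

```text
travel,turn [29.14965767  0.16608382]
knob [[ 0.5233 -0.0518  0.1564]]
```

{"name": "step_arm", "arguments": {
  "steps": "0.0007 -0.0007 0 0 0 0; 0.0014 -0.0014 0 0 0 0; 0.0021 -0.0021 0 0 0 0; 0.0021 -0.0021 0 0 0 0"
}}

```text
t: 5.48
ee_pos: [0.5198, -0.029, 0.1376]
eef_rot: [-179.9, -0.1, -39.1]
contact_force: [-2.4, 3.2, 0.0]
finger_gap: -0.002
gripper_force: 1.7
```

The force has swung to the face normal, so the knob looks ready to go round the corner. Now I'll push right.

{"name": "step_arm", "arguments": {
  "steps": "0.002 0.0005 0 0 0 0; 0.0035 0.002 0 0 0 0; 0.005 0.0035 0 0 0 0; 0.0065 0.005 0 0 0 0; 0.008 0.0065 0 0 0 0; 0.008 0.0065 0 0 0 0"
}}

```text
t: 5.98
ee_pos: [0.5218, -0.0409, 0.1376]
eef_rot: [-180.0, -0.1, -39.2]
contact_force: [0.3, -0.1, -0.9]
finger_gap: -0.0
gripper_force: 0.1
```

```bash
python3 look.py c5
```

```text
5.9833 [ 0.52183148 -0.04086052  0.13762268] [ 0.2540952  -0.08166837 -0.86727986]
```

View pics/c5.png

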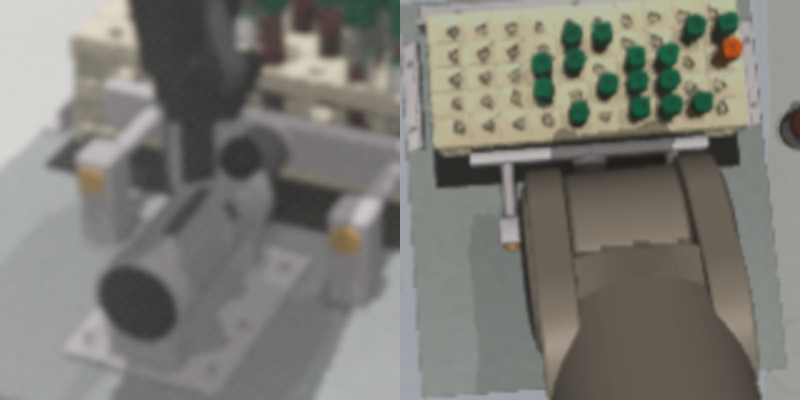

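The knob is at crop (240,158), well round the corner and staying there with no contact force. The rack stands at the fence. I'll go on to the right, lowering slightly.

{"name": "step_arm", "arguments": {
  "steps": "0.0012 0.0022 0.001 0 0 0; 0.0024 0.0044 0.002 0 0 0; 0.0036 0.0067 0.002 0 0 0; 0.0048 0.009 0.002 0 0 0; 0.006 0.0112 0.002 0 0 0; 0.0072 0.0134 0.002 0 0 0; 0.0084 0.0157 0.002 0 0 0; 0.0096 0.018 0.002 0 0 0; 0.0108 0.02 0.002 0 0 0; 0.0108 0.02 0.002 0 0 0"
}}

```text
t: 6.92
ee_pos: [0.5162, -0.0627, 0.135]
eef_rot: [179.9, 0.0, -39.2]
contact_force: [-1.3, 1.2, -1.8]
finger_gap: -0.002
gripper_force: 1.2
```

{"name": "step_arm", "arguments": {
  "steps": "0.001 0.001 0 0 0 0; 0.002 0.002 0 0 0 0; 0.003 0.003 0 0 0 0; 0.004 0.004 0 0 0 0; 0.004 0.004 0 0 0 0"
}}

```text
t: 7.33
ee_pos: [0.5165, -0.0671, 0.1349]
eef_rot: [180.0, 0.1, -39.1]
contact_force: [-3.7, 3.7, -0.8]
finger_gap: -0.001
gripper_force: 2.5
```

{"name": "step_arm", "arguments": {
  "steps": "0.0007 0.0007 0 0 0 0; 0.0014 0.0014 0 0 0 0; 0.0021 0.0021 0 0 0 0; 0.0021 0.0021 0 0 0 0"
}}

```text
t: 7.67
ee_pos: [0.5166, -0.0676, 0.1348]
eef_rot: [-180.0, 0.2, -39.0]
contact_force: [-4.7, 10.7, -1.0]
finger_gap: -0.001
gripper_force: 4.7
```

The push has met a firm stop at about 11 N. I'll back off along the face normal and upward, then check the knob.

{"name": "step_arm", "arguments": {
  "steps": "-0.005 0 0 0 0 0; -0.012 0 0 0 0 0; -0.02 0 0 0 0 0; -0.02 0 -0.02 0 0 0; -0.02 0 -0.045 0 0 0; -0.02 0 -0.07 0 0 0; -0.02 0.0 -0.08 0 0 0; -0.02 0 -0.08 0 0 0"
}}

```text
t: 8.33
ee_pos: [0.504, -0.0582, 0.2181]
eef_rot: [-179.8, -0.3, -39.2]
contact_force: [0.1, 0.9, 0.3]
finger_gap: -0.004
gripper_force: 0.0
```

```bash
python3 look.py c6
```

```text
8.3333 [ 0.50400992 -0.0581936   0.21812013] [0.14096636 0.91519191 0.32271585]
```

View pics/c6.png

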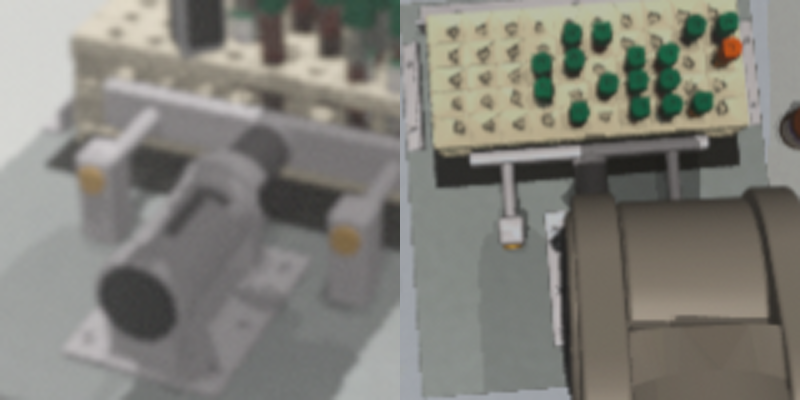

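The knob no longer shows on top of the tube, and the dark thing at (262,150) is the rod collar. I'll predict where the knob would project at various turns.

Run:
```python
from kt import *
for a in (.3,.5,.7,.85,1.0):print(a,((proj(S,K(.0335,a))-[220,180])*4).round(0),K(.0335,a).round(4))
d=S['extrinsics'];print(d[:3,3])
```

```text
0.3 [[226. 148.]] [[ 0.5282 -0.0573  0.1549]]
0.5 [[244. 158.]] [[ 0.5291 -0.0657  0.1514]]
0.7 [[259. 172.]] [[ 0.5298 -0.0733  0.1462]]
0.85 [[270. 183.]] [[ 0.5303 -0.0782  0.1414]]
1.0 [[278. 195.]] [[ 0.5307 -0.0823  0.1359]]
[-0.00529897 -0.380264    0.54219807]
```

{"name": "step_arm", "arguments": {
  "steps": "0.01 0.02 -0.01 0 0 0; 0.025 0.045 -0.02 0 0 0; 0.04 0.07 -0.02 0 0 0; 0.055 0.1 -0.02 0 0 0; 0.07 0.13 -0.02 0 0 0; 0.085 0.155 -0.02 0 0 0; 0.1 0.18 -0.02 0 0 0; 0.108 0.196 -0.02 0 0 0; 0.108 0.196 -0.02 0 0 0"
}}

```text
t: 9.18
ee_pos: [0.4594, -0.2827, 0.2332]
eef_rot: [179.8, 0.1, -39.5]
contact_force: [-0.3, -0.6, 0.2]
finger_gap: 0.001
gripper_force: 0.0
```

Run:
```python
from bench import arm
from kt import *
T=arm.snapshot('top');C=arm.snapshot('scene')
def crop(d,c,h):
    c=np.round(c).astype(int);i=d['image'][c[1]-h:c[1]+h,c[0]-h:c[0]+h,::-1]
    i=np.clip(255*(i/200.)**.6,0,255).astype('uint8');return cv2.resize(i,(400,400),interpolation=2),c-h
e=K(.0335,1.);
for a in (0,.5,.85,1.):print(a,[((proj(d,K(.0335,a))-np.round(proj(d,e))+h)*200/h).round().tolist() for d,h in((C,30),(T,35))])
a,_=crop(C,proj(C,e)[0],30);b,_=crop(T,proj(T,e)[0],35)
cv2.imwrite('pics/c7.png',np.hstack([a,b]))
```

```text
0 [[[65.0, 103.0]], [[90.0, 209.0]]]
0.5 [[[140.0, 137.0]], [[156.0, 204.0]]]
0.85 [[[183.0, 179.0]], [[191.0, 202.0]]]
1.0 [[[197.0, 199.0]], [[202.0, 201.0]]]
```

View pics/c7.png

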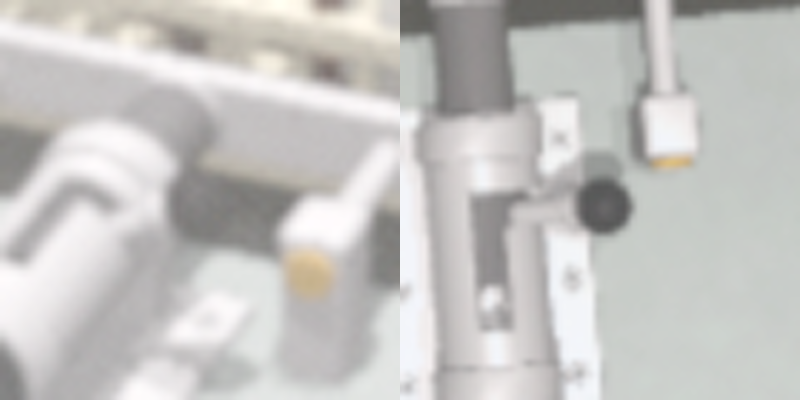

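In the top view (right half) the knob is at (204,206). The prediction for the end of the short leg is (202,201). It has held there on its own with the arm clear, and the rack is against the fence, so I'm handing in.

```bash
python3 -c "
from bench import arm
print(arm.hand_in())"
```

```text
the job is handed in; nothing more can be done
None
```

The knob was pushed round the corner to the end of the short leg, where it stays locked by itself with the clamp bar holding the rack at the fence; the arm touched nothing else that I could see, and the job was handed in at about 9 s of the 35 s allowed.

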